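Load the specimen jar and close the sample carrier

TASK

Pack the red-capped specimen jar for transport: lower it gently, upright, through the open end of the white sample carrier and let it stand on the carrier's floor. Then slide the teal lid along the carrier's rim until it covers the carrier and lies flush with it on all four sides. Leave the other jars and the grey tube rack where they are, and do not let the lid fall off the rim.

Things in the scene. Friction and masses are not known exactly. Their poses are not given: they have to be found in the camera images.
- carrier: white open-topped insulated sample carrier, fixed to the bench: outside 140 mm along its x, 250 mm along its y, 90 mm high; walls 12 mm thick, inner floor 12 mm above the bench, so inside 116 x 226 mm and 78 mm deep. Origin: centre of its underside, on the bench; z up. Its +y end starts uncovered
- lid: teal flat loose lid, 140 mm along its x, 250 mm along its y, 14 mm thick, 0.35 kg, no lip or handle, too wide to grasp: push its edges. Origin: centre of its underside. It starts flat on the carrier's rim (underside 90 mm above the bench), shifted 88 to 100 mm to the carrier's -y end, past which it overhangs, a little askew; a gap of 70 to 88 mm stays open inside the +y end
- jar_red: loose specimen jar with a red cap on a white body; 54 mm diameter at the cap (cap from 48 to 72 mm above its base), body 52 mm diameter, 72 mm high in all, about 0.12 kg. Origin: centre of its underside; z up along the jar. It starts upright on the bench
- jar_purple: bystander jar like the red one but with a purple cap; stands on the bench; same origin
- jar_grey: bystander jar like the red one but with a grey cap; stands on the bench; same origin
- rack_grey: bystander: black tube rack full of grey-capped tubes, 96 mm along x, 162 mm along y, 100 mm high, loose on the bench. Origin: centre of its underside

How it is judged (in metres and radians):
On the way:
1. the red-capped jar stands upright on the carrier's floor, released, with the lid not yet closed (x of jar_red in the frame of carrier between -0.045 and 0.045 m and y of jar_red in the frame of carrier between -0.095 and 0.095 m and z of jar_red in the frame of carrier between 0.007 and 0.017 m and angle between jar_red's own z axis and vertical below 0.15 rad and contact force between the fingers and jar_red below 0.1 N and linear speed of jar_red below 0.03 m/s and y of lid in the frame of carrier below -0.03 m), for 0.2 s.
At the end, for the whole second after the job is handed in: The red-capped jar stands upright (within 0.15 rad) on the carrier's floor; the lid lies flat on the rim, its centre within 5 mm of the carrier's along both sides and turned less than 0.04 rad from it; both at rest; the other jars and the tube rack within 30 mm of where they started (x of jar_red in the frame of carrier between -0.045 and 0.045 m and y of jar_red in the frame of carrier between -0.095 and 0.095 m and z of jar_red in the frame of carrier between 0.007 and 0.017 m and angle between jar_red's own z axis and vertical below 0.15 rad and x of lid in the frame of carrier between -0.005 and 0.005 m and y of lid in the frame of carrier between -0.005 and 0.005 m and z of lid in the frame of carrier between 0.086 and 0.094 m and angle between the y axis of lid and the y axis of carrier, either way round below 0.04 rad and angle between lid's own z axis and vertical below 0.03 rad and linear speed of lid below 0.01 m/s and linear speed of jar_red below 0.02 m/s and distance of each of jar_purple, jar_grey, rack_grey from where it was at the start of the episode below 0.03 m); the robot touches nothing.
It fails at once if the red-capped jar is pressed or struck hard against the carrier (over 60 N) (contact force between jar_red and carrier above 60 N).
It fails at once if the red-capped jar is dropped (falls freely from more than about 13 mm) (contact force between the fingers and jar_red below 0.1 N and linear speed of jar_red above 0.5 m/s).
It fails at once if the lid falls off the rim (height (world z) of lid below 0.05 m).
It fails at once if jar_purple or jar_grey is pushed away (over 30 mm) or tipped over (distance of any of jar_purple, jar_grey from where it was at the start of the episode above 0.03 m or angle between any of jar_purple, jar_grey's own z axis and vertical above 0.5 rad).
It fails at once if rack_grey is pushed away (over 30 mm) or tipped over (distance of rack_grey from where it was at the start of the episode above 0.03 m or angle between rack_grey's own z axis and vertical above 0.5 rad).
It also fails if it takes over 64 s, if anything falls off the work surface, if the arm or the gripper's body presses on something with over 40 N, if the wrist force passes 120 N, or if a joint passes its speed limit or range.

ROBOT

A 6-joint arm with a two-finger parallel gripper is mounted at the origin on the work surface. World frame = base frame: x ahead of the robot, y to its left, z up, the work surface at z = 0. Lengths are in m, angles in degrees, forces in N, time in s.
With the tool pointing down it reaches from about 0.4 to 0.825 m from the base axis. Payload 7 kg.
Tool frame: the origin (TCP) lies midway between the tips of the shut fingers; the grasp point (between the pads) lies 19 mm behind it; z points along the fingers, y is the direction in which the jaws open and shut (so a half turn about z gives the same grasp; the last joint's range is limited). The gripper opens to 88 mm and grips with 3 to 60 N. Pads are 19 mm wide; open, the fingers measure 130 mm over their backs; the gripper's body (78 mm by 193 mm) begins 47 mm behind the grasp point.
Start: joints at [-52.477, 20.546, 0.682, 0, -70.136, -16.507], TCP at [0.242, -0.63, 0.227] pointing down, gripper open.
Joint ranges: [-176.03, 176.03], [-82.01, 121.73], [-58.28, 71.71], [-173.87, 95.51], [-174.79, -0.11], [-173.66, 173.66]. Speed limits (degrees/s): [136.94, 136.94, 172.46, 180, 180, 180].

INTERFACE

Orientations are given as [roll, pitch, yaw] about the fixed x, y, z axes, in that order (R = Rz(yaw) Ry(pitch) Rx(roll)).
In Python, from plant import r gives the robot as it stands. The module is installed in compiled form; this text tells all that it offers.
- The arm moves only by the tool send_rows, never from a script. Its argument "motion" is a list of rows, each an object with "travel": the shift along the tool's x, y, z in m, a list of three; "spin": the turn about the tool's z in degrees. In form: [{"travel": [tx, ty, tz], "spin": spin}, ...]. A call has 1 to 5 rows; each row shifts and turns the pose as measured when the row begins, along the tool's axes as they then stand; what a row does not reach is not made up. A row lasts 1/12 s, in which the tool goes at most 41.7 mm and 7.16 degrees, less where a joint would pass 70% of its speed; a pose out of reach is approached as far as the arm can. A call is refused whole if a number of a shift passes 0.0417 or a number of a turn 7.16, either way. A call with a gripper value outside its range is refused whole. "gripper" is the gripper command: -1 is shut, 1 is fully open, values between are in proportion, set as the call begins (left out, the last holds). The fingers move at their own pace and stop on an object; "squeeze" is the grip in N (left out, the last holds). Time passes only in rows, so rows that do not move let the fingers close. It gives the time, the measured TCP pose, the force and the opening at its end, in the units of the state.
- r.get_state(): the state, without advancing time (a new reading comes with each control period).
- r.capture(name): name is "side" or "top" or "wrist"; returns (picture, depth): 480x640x3 uint8, blue, green, red; 480x640 float32, m along the optical axis (not along the pixel's ray), 0 where there is no reading.
- r.get_calibration(name): a dict with "fov_y" (degrees; the focal length in pixels is half the picture's height over the tangent of half this angle, whatever the lens; pixels are square), "cx", "cy" (the principal point, pixels), "origin" and "orientation" of the camera in the world. Camera axes: x right, y down, z forward; pixel columns grow to the right and rows downward; lengths in m; the calibration is good to about 2 mm. A picture is of the moment at which its call begins: read the wrist's pose just before it. get_calibration takes no time and is no camera call; for the wrist camera it gives the pose at the moment of the call.
- r.close_job(): hands the job in, once; it reports no verdict.
Trained networks look in the newest picture that a camera, given by its name, has taken for a name from the list of things; names that differ only in an ending like _2 or _b are one class to them, and where a whole thing is asked for, a point or a joint stands for the part that bears it (a point fixed in the world has none). Each returns a list of dicts, best first, with "conf" (0 to 1); they miss things now and then, are a little off and sometimes report something else, mostly with a low value. They report only what shows in the picture. A call takes as long as a camera call.
- r.boxes_of(camera, target): "at" ([x, y, z] in m, in the coordinates of the camera as it stood for that picture, good to about 4 mm: the middle of the surface that is visible of it).
- r.pinpoint(camera, target): "at" ([x, y, z] in m, in the coordinates of the camera as it stood for that picture, good to about 4 mm: a listed point, or the origin of a listed thing).
The state is a dict: "time_s": time; "joints": joint angles; "qd": joint speeds; "joint_torque": joint torques, N m; "tcp_pos": TCP position; "eef_rot": TCP orientation; "contact_force": force on the tool from outside, world axes, zero at the start; "moment": the same for the moment, N m; "gripper_width": finger opening in m.
Only numpy, scipy, OpenCV 4.12 (cv2) and the standard library are available. Lean on these libraries where they do the work, as an engineer would, in place of code of your own. Each camera call takes 0.05 s, during which the arm holds its last target. There are 200 camera calls.

## Working session

There is one attempt and no reset: what is moved stays moved. The work goes in short steps, Python scripts to look and compute and a tool call to move; the robot and the scene stay as the last step left them, time stands still between calls to the robot, and variables do not carry over. Pictures are saved under pics/ and viewed, about 8 in all and at most 12, crops included, and the job is handed in when it is done.

Besides the shell and the picture viewer there is one more tool, called as name([rows], argument=value, ...), one row to a line, values as JSON. send_rows: Moves the arm, as the interface text tells. Its arguments: {"type":"object","properties":{"motion":{"type":"array"},"gripper":{"type":"number"},"squeeze":{"type":"number"}},"required":["motion"]}

```bash
mkdir -p pics; cat > h.py <<'E'
import numpy as np, cv2
from plant import r
from scipy.spatial.transform import Rotation as Ro
def cal(n):
    c=r.get_calibration(n); R=Ro.from_euler('xyz',c['orientation'],degrees=True).as_matrix()
    return c,R,np.array(c['origin']),240/np.tan(np.radians(c['fov_y']/2))
def cloud(n,save=None):
    c,R,o,f=cal(n); im,d=r.capture(n)
    v,u=np.mgrid[:480,:640]
    P=np.stack([(u-c['cx'])/f*d,(v-c['cy'])/f*d,d],-1)@R.T+o
    P[d==0]=np.nan
    if save: cv2.imwrite('pics/'+save,im)
    return im,P,(R,o)
E
python3 - <<'E'
from h import *
print(r.get_state()); 
for n in ['top','side']:
    print(r.get_calibration(n))
    im,P,(R,o)=cloud(n,n+'0.png'); np.save(n+'.npy',P); 
    for t in ['carrier','lid','jar_red','jar_purple','jar_grey','rack_grey']:
        for q in r.pinpoint(n,t)[:2]: print(n,t,round(q['conf'],2),(R@q['at']+o).round(4))
a=cv2.imread('pics/top0.png');b=cv2.imread('pics/side0.png')
E
```

```text
{'time_s': 0.0, 'joints': array([-5.24767847e+01,  2.05929325e+01,  6.34471963e-01, -2.00675497e-02,
       -7.01360221e+01, -1.65057027e+01]), 'qd': array([-0.00254624, -0.01405042, -0.09153152, -0.03230294, -0.0360891 ,
       -0.0773869 ]), 'joint_torque': array([-3.04068762e-04, -5.82717705e+01,  2.93073070e+01,  6.99728519e+00,
        7.17966323e-03, -1.61358962e-04]), 'tcp_pos': array([ 0.24187996, -0.62965501,  0.22561126]), 'eef_rot': array([ 1.79904051e+02, -8.75882716e-03, -1.58989314e+02]), 'contact_force': array([0.70812086, 0.53483384, 0.38655934]), 'moment': array([-0.00813315,  0.0140257 ,  0.02199227]), 'gripper_width': 0.08735807072738881}
{'fov_y': 56.76216053420416, 'cx': 313.81453133544807, 'cy': 238.36538637734452, 'origin': array([0.43022674, 0.06763542, 0.86501744]), 'orientation': array([-168.72743458,    0.8009889 ,  -89.12215263])}
top carrier 0.49 [ 0.7528  0.204  -0.0012]
top lid 0.78 [ 0.5774 -0.1462  0.0944]
top jar_red 0.69 [ 4.687e-01  3.274e-01 -2.000e-04]
top jar_red 0.28 [0.454  0.2062 0.0015]
top jar_purple 0.69 [0.4552 0.2051 0.0035]
top jar_purple 0.21 [ 0.573  -0.0498  0.0009]
top jar_grey 0.82 [5.824e-01 2.691e-01 3.000e-04]
top rack_grey 0.94 [0.7495 0.2036 0.0034]
{'fov_y': 56.52375449827449, 'cx': 316.39682749235556, 'cy': 245.23790443097533, 'origin': array([0.41418959, 0.67513467, 0.60238297]), 'orientation': array([-130.89362728,    1.06617061, -164.18052584])}
side carrier 0.65 [ 0.571  -0.0512  0.0009]
side carrier 0.52 [ 4.672e-01  3.281e-01 -3.000e-04]
side lid 0.85 [ 0.5816 -0.1456  0.0893]
side jar_red 0.77 [ 0.4669  0.3296 -0.0009]
side jar_purple 0.91 [ 4.554e-01  2.065e-01 -1.000e-04]
side jar_purple 0.25 [ 4.694e-01  3.309e-01 -2.000e-04]
side jar_grey 0.85 [0.583  0.2707 0.0036]
side rack_grey 0.85 [0.7597 0.2103 0.0052]
```

View pics/top0.png

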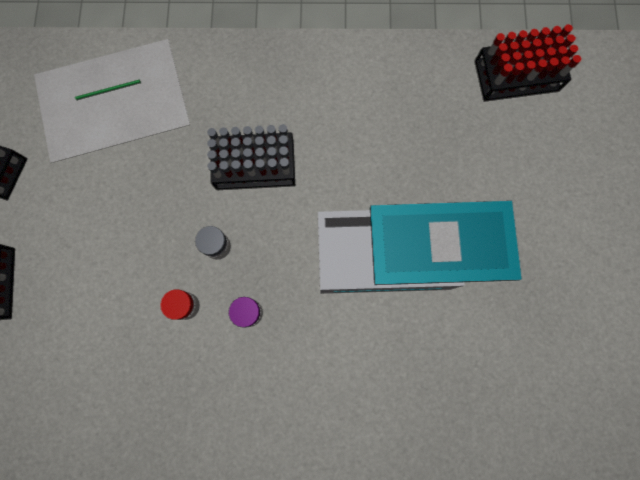

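```bash
cat > fit.py <<'E'
from h import *
def rect(im,P,lo,hi,mask,box):
    m=(P[...,2]>lo)&(P[...,2]<hi)&mask&(P[...,0]>box[0])&(P[...,0]<box[1])&(P[...,1]>box[2])&(P[...,1]<box[3])
    m=cv2.morphologyEx(m.astype(np.uint8),cv2.MORPH_OPEN,np.ones((3,3)))>0
    q=P[m][:,:2].astype(np.float32)
    if len(q)<20: return None
    (c,s,a)=cv2.minAreaRect(q*1000); 
    return len(q),np.round(c,1),np.round(s,1),round(a,2),P[m][:,2].mean().round(4)
def masks(im):
    H=cv2.cvtColor(im,cv2.COLOR_BGR2HSV).astype(int)
    teal=(H[...,0]>75)&(H[...,0]<105)&(H[...,1]>80)
    white=(H[...,1]<60)&(H[...,2]>110)
    red=((H[...,0]<8)|(H[...,0]>172))&(H[...,1]>110)
    return teal,white,red
B=(.4,.75,-.35,.15)
if __name__=='__main__':
  for n in ['top','side']:
    im=cv2.imread(f'pics/{n}0.png');P=np.load(n+'.npy');t,w,rd=masks(im)
    print(n,'lid',rect(im,P,.095,.115,t,B))
    print('rim',rect(im,P,.082,.098,w,B))
    print('red',rect(im,P,.064,.08,rd,(.35,.6,.25,.4)))
E
python3 fit.py
```

```text
top lid (10209, array([ 579. , -145.8]), array([140. , 250.9]), 2.57, np.float64(0.1056))
rim (1432, array([569.7, -52.2]), array([140.5, 249.8]), 2.4, np.float64(0.0911))
red (725, array([466.4, 325.4]), array([52.5, 51.4]), 38.67, np.float64(0.0728))
side lid (3806, array([ 581.1, -143.7]), array([140.2, 254.3]), 2.58, np.float64(0.1041))
rim (865, array([571. , -49.6]), array([140.2, 250.1]), 2.42, np.float64(0.0899))
red (1128, array([468. , 328.4]), array([52.1, 53.6]), 1.96, np.float64(0.0716))
```

View pics/side0.png

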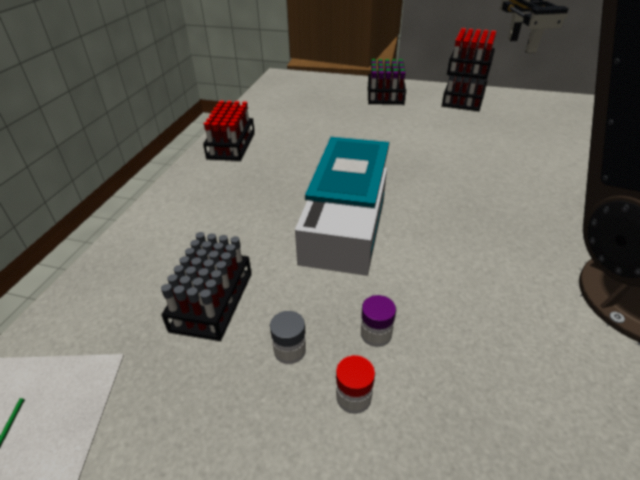

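The top view shows the red jar at (177,304), the purple jar at (244,312), the grey jar at (210,240) and the rack at (252,160). The carrier's open end is at (345,250), with the lid at (445,242). The side view agrees, and the fits from both cameras agree within about 3 mm. Next I turn the jaws to run along the carrier's x and move towards the jar.

send_rows([
  {"travel": [0, 0, 0], "spin": -7.1},
  {"travel": [0, 0, 0], "spin": -7.1},
  {"travel": [0, 0, 0], "spin": -7.1},
  {"travel": [0, 0, 0], "spin": -7.1},
  {"travel": [0, 0, 0], "spin": -7.1},
], gripper=1, squeeze=15)

```text
time_s: 1.12
tcp_pos: [0.242, -0.63, 0.2267]
eef_rot: [-180.0, -0.0, -123.1]
contact_force: [-0.5, -0.3, -0.3]
gripper_width: 0.0874
```

send_rows([
  {"travel": [0, 0, 0], "spin": -7.1},
  {"travel": [0, 0, 0], "spin": -7.1},
  {"travel": [0, 0, 0], "spin": -7.1},
  {"travel": [0, 0, 0], "spin": -7.1},
  {"travel": [0, 0, 0], "spin": -7.1},
])

```text
time_s: 1.53
tcp_pos: [0.242, -0.6301, 0.2268]
eef_rot: [-180.0, -0.0, -87.3]
contact_force: [0.1, -0.2, 0.0]
gripper_width: 0.0874
```

send_rows([
  {"travel": [-0.033, -0.018, 0], "spin": 0},
  {"travel": [-0.033, -0.018, 0], "spin": 0},
  {"travel": [-0.033, -0.018, 0], "spin": 0},
  {"travel": [-0.033, -0.018, 0], "spin": 0},
  {"travel": [-0.033, -0.018, 0], "spin": 0},
])

```text
time_s: 1.95
tcp_pos: [0.3213, -0.4601, 0.2238]
eef_rot: [179.8, 0.0, -87.1]
contact_force: [0.8, 0.3, 0.8]
gripper_width: 0.0876
```

send_rows([
  {"travel": [-0.033, -0.018, 0], "spin": 0},
  {"travel": [-0.033, -0.018, 0], "spin": 0},
  {"travel": [-0.033, -0.018, 0], "spin": 0},
  {"travel": [-0.033, -0.018, 0], "spin": 0},
  {"travel": [-0.033, -0.018, 0], "spin": 0},
])

```text
time_s: 2.37
tcp_pos: [0.4048, -0.2825, 0.2249]
eef_rot: [-180.0, -0.0, -87.1]
contact_force: [1.2, -0.0, 0.3]
gripper_width: 0.0876
```

send_rows([
  {"travel": [-0.038, -0.006, 0], "spin": 0},
  {"travel": [-0.038, -0.006, 0], "spin": 0},
  {"travel": [-0.038, -0.006, 0], "spin": 0},
  {"travel": [-0.038, -0.006, 0], "spin": 0},
  {"travel": [-0.038, -0.006, 0], "spin": 0},
])

```text
time_s: 2.78
tcp_pos: [0.4273, -0.0826, 0.2261]
eef_rot: [-179.7, -0.1, -87.1]
contact_force: [1.2, 0.3, -0.1]
gripper_width: 0.0878
```

send_rows([
  {"travel": [-0.038, -0.006, 0], "spin": 0},
  {"travel": [-0.038, -0.006, 0], "spin": 0},
  {"travel": [-0.038, -0.006, 0], "spin": 0},
  {"travel": [-0.038, -0.006, 0], "spin": 0},
  {"travel": [-0.038, -0.006, 0], "spin": 0},
])

```text
time_s: 3.2
tcp_pos: [0.4462, 0.1188, 0.2292]
eef_rot: [-179.3, 0.1, -87.1]
contact_force: [0.6, -0.5, 0.1]
gripper_width: 0.0877
```

send_rows([
  {"travel": [-0.038, -0.006, 0], "spin": 0},
  {"travel": [-0.038, -0.006, 0], "spin": 0},
  {"travel": [-0.038, -0.006, 0], "spin": 0},
  {"travel": [-0.038, -0.006, 0], "spin": 0},
  {"travel": [-0.02, -0.006, 0], "spin": 0},
])

```text
time_s: 3.62
tcp_pos: [0.4658, 0.3047, 0.2324]
eef_rot: [-179.1, 0.3, -86.8]
contact_force: [-0.3, -0.9, -0.6]
gripper_width: 0.0882
```

send_rows([
  {"travel": [-0.015, 0, 0.03], "spin": 0.5},
  {"travel": [0, 0, 0.03], "spin": 0},
  {"travel": [0, 0, 0], "spin": 0},
])

```text
time_s: 3.87
tcp_pos: [0.4674, 0.3283, 0.1723]
eef_rot: [-178.8, 0.6, -87.0]
contact_force: [-0.9, -0.5, -0.8]
gripper_width: 0.0876
```

```bash
python3 - <<'E'
from h import *; from fit import *
s=r.get_state(); print(s['tcp_pos'],s['eef_rot'],s['contact_force'])
for n in ['wrist','top']:
    im,P,(R,o)=cloud(n,n+'1.png'); t,w,rd=masks(im)
    print('red',rect(im,P,.064,.08,rd,(.35,.6,.25,.4)))
    for q in r.pinpoint(n,'jar_red')[:1]: print(q['conf'],(R@q['at']+o).round(4))
E
```

```text
[0.46742442 0.32830504 0.17228462] [-178.83583984    0.56956843  -87.02101889] [-0.85522494 -0.50155172 -0.84995854]
red (5021, array([467., 327.]), array([52.4, 52.9]), 3.38, np.float64(0.0725))
0.65 [ 0.4664  0.3274 -0.004 ]
red (726, array([465.5, 325.3]), array([51.2, 51.8]), 1.85, np.float64(0.0727))
0.7 [0.4692 0.3282 0.0006]
```

send_rows([
  {"travel": [0.001, 0, 0.03], "spin": 0},
  {"travel": [0, 0, 0.03], "spin": 0},
  {"travel": [0, 0, 0.03], "spin": 0},
  {"travel": [0, 0, 0.02], "spin": 0},
  {"travel": [0, 0, 0], "spin": 0},
])

```text
time_s: 4.48
tcp_pos: [0.4803, 0.3334, 0.0798]
eef_rot: [-177.5, 1.8, -87.2]
contact_force: [0.9, -0.1, -0.1]
gripper_width: 0.0876
```

```bash
python3 - <<'E'
from h import *
s=r.get_state(); print({k:np.round(v,3) for k,v in s.items()})
E
```

```text
{'time_s': np.float64(4.483), 'joints': array([ 54.481,  18.254, -24.667,   1.187, -44.082, -52.508]), 'qd': array([-0.584, -3.071,  2.063,  0.664, -3.365,  0.123]), 'joint_torque': array([ 3.9800e-01, -4.8890e+01,  2.3672e+01,  5.8280e+00,  1.1490e+00,
       -2.0000e-03]), 'tcp_pos': array([0.48 , 0.333, 0.08 ]), 'eef_rot': array([-177.489,    1.843,  -87.156]), 'contact_force': array([ 0.864, -0.087, -0.116]), 'moment': array([-0.241,  0.269,  0.02 ]), 'gripper_width': np.float64(0.088)}
```

send_rows([
  {"travel": [0, 0, 0], "spin": 0},
  {"travel": [0, 0, 0], "spin": 0},
  {"travel": [0, 0, 0], "spin": 0},
])

```text
time_s: 4.73
tcp_pos: [0.4826, 0.3341, 0.0854]
eef_rot: [-177.2, 2.1, -87.2]
contact_force: [0.7, 0.6, 0.2]
gripper_width: 0.0875
```

```bash
python3 - <<'E'
from h import *
s=r.get_state(); print({k:np.round(v,3) for k,v in s.items()})
E
```

```text
{'time_s': np.float64(4.733), 'joints': array([ 54.366,  17.89 , -24.362,   1.27 , -44.433, -52.493]), 'qd': array([-0.263, -1.567,  1.221,  0.183, -1.165,  0.101]), 'joint_torque': array([-3.1000e-02, -4.7707e+01,  2.2898e+01,  5.4490e+00,  1.6500e-01,
        4.0000e-03]), 'tcp_pos': array([0.483, 0.334, 0.085]), 'eef_rot': array([-177.239,    2.05 ,  -87.196]), 'contact_force': array([0.688, 0.622, 0.235]), 'moment': array([-0.103,  0.249,  0.033]), 'gripper_width': np.float64(0.088)}
```

send_rows([
  {"travel": [0, 0, -0.01], "spin": 0},
  {"travel": [0, 0, -0.02], "spin": 0},
  {"travel": [0, 0, -0.02], "spin": 0},
  {"travel": [0, 0, -0.01], "spin": 0},
  {"travel": [0, 0, 0], "spin": 0},
])

```text
time_s: 5.15
tcp_pos: [0.4817, 0.3332, 0.1577]
eef_rot: [-176.8, 2.4, -87.1]
contact_force: [-0.1, 0.4, 0.8]
gripper_width: 0.088
```

send_rows([
  {"travel": [0, 0, 0], "spin": 0},
  {"travel": [0, 0, 0], "spin": 0},
])

```text
time_s: 5.32
tcp_pos: [0.4823, 0.3341, 0.161]
eef_rot: [-176.6, 2.7, -87.1]
contact_force: [-1.3, 0.5, 1.1]
gripper_width: 0.0876
```

send_rows([
  {"travel": [0, 0, 0], "spin": 0},
  {"travel": [0, 0, 0], "spin": 0},
])

```text
time_s: 5.48
tcp_pos: [0.4821, 0.3339, 0.1608]
eef_rot: [-176.6, 2.7, -87.1]
contact_force: [-0.2, 0.6, 1.2]
gripper_width: 0.0877
```

send_rows([
  {"travel": [0.012, 0.016, 0], "spin": 0},
  {"travel": [0.012, 0.016, 0], "spin": 0},
  {"travel": [0.012, 0.016, 0], "spin": 0},
  {"travel": [0, 0, 0], "spin": 0},
  {"travel": [0, 0, 0], "spin": 0},
])

```text
time_s: 5.9
tcp_pos: [0.4334, 0.2929, 0.1518]
eef_rot: [-176.9, 2.4, -87.2]
contact_force: [-0.6, 0.8, -0.0]
gripper_width: 0.0876
```

send_rows([
  {"travel": [-0.004, -0.004, 0], "spin": 0},
  {"travel": [-0.004, -0.004, 0], "spin": 0},
  {"travel": [-0.004, -0.004, 0], "spin": 0},
  {"travel": [-0.004, -0.004, 0], "spin": 0},
  {"travel": [-0.004, -0.004, 0], "spin": 0},
])

```text
time_s: 6.32
tcp_pos: [0.4551, 0.3164, 0.1529]
eef_rot: [-176.9, 2.3, -87.2]
contact_force: [1.1, 0.6, 0.0]
gripper_width: 0.0876
```

send_rows([
  {"travel": [0, 0, 0.005], "spin": 0},
  {"travel": [0, 0, 0.005], "spin": 0},
  {"travel": [0, 0, 0.005], "spin": 0},
  {"travel": [0, 0, 0.005], "spin": 0},
  {"travel": [0, 0, 0.005], "spin": 0},
])

```text
time_s: 6.73
tcp_pos: [0.4582, 0.3193, 0.1252]
eef_rot: [-176.9, 2.3, -87.2]
contact_force: [0.4, -0.1, -0.4]
gripper_width: 0.0878
```

send_rows([
  {"travel": [0, 0, 0], "spin": 0},
  {"travel": [0, 0, 0], "spin": 0},
])

```text
time_s: 6.9
tcp_pos: [0.4574, 0.3183, 0.1233]
eef_rot: [-177.0, 2.1, -87.2]
contact_force: [0.2, 0.1, -0.3]
gripper_width: 0.0875
```

send_rows([
  {"travel": [0.024, 0.032, 0], "spin": 0},
  {"travel": [0.024, 0.032, 0], "spin": 0},
  {"travel": [0.02, 0.026, 0], "spin": 0},
  {"travel": [0, 0, 0], "spin": 0},
  {"travel": [0, 0, 0], "spin": 0},
])

```text
time_s: 7.32
tcp_pos: [0.3682, 0.2427, 0.1141]
eef_rot: [-177.1, 2.1, -87.2]
contact_force: [1.1, 0.9, 0.5]
gripper_width: 0.0874
```

send_rows([
  {"travel": [-0.006, -0.008, 0], "spin": 0},
  {"travel": [-0.006, -0.008, 0], "spin": 0},
  {"travel": [-0.006, -0.008, 0], "spin": 0},
  {"travel": [-0.006, -0.008, 0], "spin": 0},
  {"travel": [-0.006, -0.008, 0], "spin": 0},
])

```text
time_s: 7.73
tcp_pos: [0.4107, 0.2782, 0.1192]
eef_rot: [-176.9, 2.2, -87.2]
contact_force: [-1.0, 0.6, -0.8]
gripper_width: 0.0876
```

send_rows([
  {"travel": [-0.006, -0.008, 0], "spin": 0},
  {"travel": [-0.006, -0.008, 0], "spin": 0},
  {"travel": [-0.006, -0.008, 0], "spin": 0},
  {"travel": [-0.006, -0.008, 0], "spin": 0},
  {"travel": [-0.006, -0.008, 0], "spin": 0},
])

```text
time_s: 8.15
tcp_pos: [0.4568, 0.3154, 0.1206]
eef_rot: [-177.0, 2.1, -87.3]
contact_force: [0.1, 0.2, 1.1]
gripper_width: 0.0877
```

send_rows([
  {"travel": [0.024, 0.032, 0], "spin": 0},
  {"travel": [0.024, 0.032, 0], "spin": 0},
  {"travel": [0.02, 0.026, 0], "spin": 0},
  {"travel": [0, 0, 0], "spin": 0},
  {"travel": [0, 0, 0], "spin": 0},
])

```text
time_s: 8.57
tcp_pos: [0.3747, 0.2463, 0.1078]
eef_rot: [-177.2, 1.6, -87.4]
contact_force: [0.9, 0.9, 0.5]
gripper_width: 0.0876
```

send_rows([
  {"travel": [-0.0075, -0.0093, 0], "spin": 0},
  {"travel": [-0.0075, -0.0093, 0], "spin": 0},
  {"travel": [-0.0075, -0.0093, 0], "spin": 0},
  {"travel": [-0.0075, -0.0093, 0], "spin": 0},
  {"travel": [-0.0075, -0.0093, 0], "spin": 0},
])

```text
time_s: 8.98
tcp_pos: [0.4258, 0.2912, 0.1113]
eef_rot: [-177.2, 1.6, -87.5]
contact_force: [-0.5, -0.3, 0.1]
gripper_width: 0.0877
```

send_rows([
  {"travel": [-0.0075, -0.0093, 0], "spin": 0},
  {"travel": [-0.0075, -0.0093, 0], "spin": 0},
  {"travel": [-0.0075, -0.0093, 0], "spin": 0},
  {"travel": [-0.0075, -0.0093, 0], "spin": 0},
  {"travel": [-0.004, -0.005, 0], "spin": 0},
])

```text
time_s: 9.4
tcp_pos: [0.4782, 0.3359, 0.1124]
eef_rot: [-177.1, 1.6, -87.5]
contact_force: [0.4, 0.4, -0.8]
gripper_width: 0.0877
```

send_rows([
  {"travel": [0, 0, 0], "spin": 0},
  {"travel": [0, 0, 0], "spin": 0},
])

```text
time_s: 9.57
tcp_pos: [0.4811, 0.3379, 0.111]
eef_rot: [-177.1, 1.5, -87.6]
contact_force: [-0.8, -0.2, 0.3]
gripper_width: 0.0877
```

send_rows([
  {"travel": [0.005, 0.0075, 0], "spin": 0},
  {"travel": [0.005, 0.0075, 0], "spin": 0},
  {"travel": [0, 0, 0.005], "spin": 0},
  {"travel": [0, 0, 0.005], "spin": 0},
  {"travel": [0, 0, 0.005], "spin": 0},
])

```text
time_s: 9.98
tcp_pos: [0.4653, 0.3258, 0.0942]
eef_rot: [-177.1, 1.6, -87.6]
contact_force: [0.7, 0.3, 0.6]
gripper_width: 0.0874
```

send_rows([
  {"travel": [0, 0, 0], "spin": 0},
  {"travel": [0, 0, 0], "spin": 0},
])

```text
time_s: 10.15
tcp_pos: [0.4645, 0.3251, 0.0931]
eef_rot: [-177.2, 1.5, -87.6]
contact_force: [-0.3, -0.4, 1.0]
gripper_width: 0.0879
```

Well centred; now lower about 48 mm, which drifts about +2 mm outward.

send_rows([
  {"travel": [0, 0, 0.005], "spin": 0},
  {"travel": [0, 0, 0.005], "spin": 0},
  {"travel": [0, 0, 0.005], "spin": 0},
  {"travel": [0, 0, 0.005], "spin": 0},
  {"travel": [0, 0, 0.005], "spin": 0},
])

```text
time_s: 10.57
tcp_pos: [0.4666, 0.3269, 0.0669]
eef_rot: [-177.1, 1.6, -87.6]
contact_force: [-0.0, 0.0, 0.0]
gripper_width: 0.0875
```

send_rows([
  {"travel": [0, 0, 0.005], "spin": 0},
  {"travel": [0, 0, 0.005], "spin": 0},
  {"travel": [0, 0, 0.005], "spin": 0},
  {"travel": [0, 0, 0], "spin": 0},
  {"travel": [0, 0, 0], "spin": 0},
])

```text
time_s: 10.98
tcp_pos: [0.4668, 0.3265, 0.0479]
eef_rot: [-177.2, 1.5, -87.6]
contact_force: [0.6, -0.9, -0.7]
gripper_width: 0.0882
```

send_rows([
  {"travel": [0, 0, 0.005], "spin": 0},
  {"travel": [0, 0, 0], "spin": 0},
])

```text
time_s: 11.15
tcp_pos: [0.4672, 0.3268, 0.0427]
eef_rot: [-177.2, 1.5, -87.6]
contact_force: [0.9, -0.8, 0.2]
gripper_width: 0.0877
```

send_rows([
  {"travel": [0, 0, 0], "spin": 0},
  {"travel": [0, 0, 0], "spin": 0},
  {"travel": [0, 0, 0], "spin": 0},
  {"travel": [0, 0, 0], "spin": 0},
  {"travel": [0, 0, 0], "spin": 0},
], gripper=-1, squeeze=15)

```text
time_s: 11.57
tcp_pos: [0.4675, 0.3272, 0.0433]
eef_rot: [-177.1, 1.5, -87.6]
contact_force: [-0.2, 0.4, 0.1]
gripper_width: 0.0599
```

send_rows([
  {"travel": [0, 0, 0], "spin": 0},
  {"travel": [0, 0, 0], "spin": 0},
  {"travel": [0, 0, 0], "spin": 0},
])

```text
time_s: 11.82
tcp_pos: [0.4675, 0.3272, 0.0435]
eef_rot: [-177.1, 1.6, -87.6]
contact_force: [-0.4, 0.1, -0.9]
gripper_width: 0.0537
```

send_rows([
  {"travel": [0, 0, -0.005], "spin": 0},
  {"travel": [0, 0, -0.007], "spin": 0},
  {"travel": [0, 0, -0.007], "spin": 0},
  {"travel": [0, 0, -0.007], "spin": 0},
  {"travel": [0, 0, -0.005], "spin": 0},
])

```text
time_s: 12.23
tcp_pos: [0.4651, 0.3252, 0.076]
eef_rot: [-177.3, 1.4, -87.6]
contact_force: [0.4, -0.0, -1.8]
gripper_width: 0.0536
```

send_rows([
  {"travel": [0, 0, -0.009], "spin": 0},
  {"travel": [0, 0, -0.01], "spin": 0},
  {"travel": [0, 0, -0.01], "spin": 0},
  {"travel": [0, 0, -0.01], "spin": 0},
  {"travel": [0, 0, -0.01], "spin": 0},
])

```text
time_s: 12.65
tcp_pos: [0.4623, 0.3235, 0.1305]
eef_rot: [-177.3, 1.4, -87.6]
contact_force: [0.3, -0.3, -1.8]
gripper_width: 0.0539
```

send_rows([
  {"travel": [0, 0, -0.01], "spin": 0},
  {"travel": [0, 0, -0.01], "spin": 0},
  {"travel": [0, 0, -0.01], "spin": 0},
  {"travel": [0, 0, -0.005], "spin": 0},
  {"travel": [0, 0, 0], "spin": 0},
])

```text
time_s: 13.07
tcp_pos: [0.4611, 0.3232, 0.1743]
eef_rot: [-177.0, 1.8, -87.6]
contact_force: [0.3, -0.5, -1.2]
gripper_width: 0.0536
```

send_rows([
  {"travel": [0.009, -0.0025, 0], "spin": 0},
  {"travel": [0.014, -0.0042, 0], "spin": 0},
  {"travel": [0.014, -0.0042, 0], "spin": 0},
  {"travel": [0.014, -0.0042, 0], "spin": 0},
  {"travel": [0.014, -0.0042, 0], "spin": 0},
])

```text
time_s: 13.48
tcp_pos: [0.483, 0.2554, 0.1722]
eef_rot: [-177.1, 1.7, -87.4]
contact_force: [1.1, -0.2, -1.5]
gripper_width: 0.0537
```

send_rows([
  {"travel": [0.014, -0.0042, 0], "spin": 0},
  {"travel": [0.014, -0.0042, 0], "spin": 0},
  {"travel": [0.014, -0.0042, 0], "spin": 0},
  {"travel": [0.014, -0.0042, 0], "spin": 0},
  {"travel": [0.014, -0.0042, 0], "spin": 0},
])

```text
time_s: 13.9
tcp_pos: [0.5063, 0.1757, 0.1675]
eef_rot: [-177.4, 1.5, -87.5]
contact_force: [0.8, -0.7, -0.7]
gripper_width: 0.0542
```

send_rows([
  {"travel": [0.014, -0.0042, 0], "spin": 0},
  {"travel": [0.014, -0.0042, 0], "spin": 0},
  {"travel": [0.014, -0.0042, 0], "spin": 0},
  {"travel": [0.014, -0.0042, 0], "spin": 0},
  {"travel": [0.014, -0.0042, 0], "spin": 0},
])

```text
time_s: 14.32
tcp_pos: [0.5285, 0.0959, 0.1629]
eef_rot: [-177.8, 1.3, -87.7]
contact_force: [0.5, -0.1, -1.9]
gripper_width: 0.0539
```

send_rows([
  {"travel": [0.014, -0.0065, 0], "spin": 0},
  {"travel": [0.014, -0.0065, 0], "spin": 0},
  {"travel": [0.014, -0.0065, 0], "spin": 0},
  {"travel": [0.013, -0.0065, 0], "spin": 0},
  {"travel": [0.009, -0.005, 0], "spin": 0},
])

```text
time_s: 14.73
tcp_pos: [0.5594, 0.0224, 0.159]
eef_rot: [-178.2, 1.2, -87.9]
contact_force: [0.5, -0.2, -0.7]
gripper_width: 0.0537
```

send_rows([
  {"travel": [0, 0, 0], "spin": 0},
  {"travel": [0, 0, 0], "spin": 0},
  {"travel": [0, 0, 0], "spin": 0},
])

```text
time_s: 14.98
tcp_pos: [0.5587, 0.0185, 0.1572]
eef_rot: [-178.4, 1.1, -88.2]
contact_force: [0.9, -0.4, -1.8]
gripper_width: 0.0539
```

```bash
python3 - <<'E'
from h import *; from fit import *
s=r.get_state(); print(s['tcp_pos'],s['eef_rot'],s['joints'])
im,P,(R,o)=cloud('top','top2.png'); t,w,rd=masks(im)
m=rd&(P[...,2]>.1)&(abs(P[...,0]-.567)<.08)&(abs(P[...,1]-.02)<.1)
print('red seen',m.sum(), np.nanmedian(P[m],0) if m.any() else 0)
print('lid',rect(im,P,.095,.112,t,(.4,.75,-.35,.0)))
im,P,_=cloud('side','side2.png')
im,P,_=cloud('wrist','wrist2.png')
cv2.imwrite('pics/c2.png',cv2.hconcat([cv2.resize(cv2.imread('pics/side2.png')[80:320,200:440],(400,400)),cv2.resize(im,(400,400))]))
E
```

```text
[0.55872061 0.01849074 0.15716544] [-178.38262339    1.1352301   -88.16151751] [ 21.58477118  11.97710116 -20.73483492  -0.63382619 -55.38383712
 -19.41091823]
red seen 27 [0.53352915 0.02911244 0.18866556]
lid (6909, array([ 579.5, -153.1]), array([140.3, 235.9]), 2.62, np.float64(0.1057))
```

View pics/c2.png

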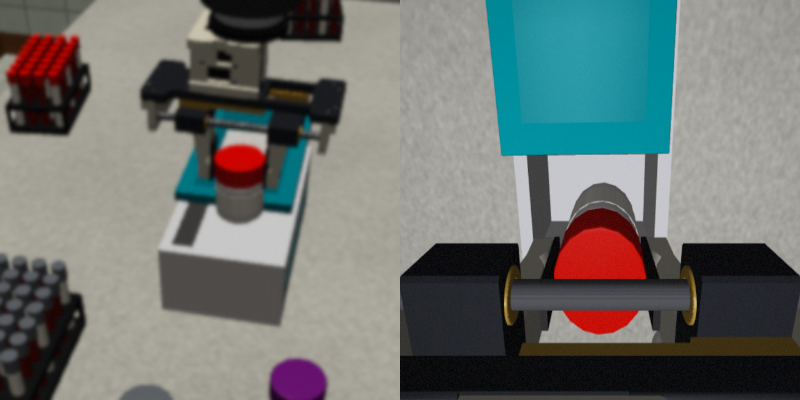

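The picture (400-px halves) shows the jar upright in the jaws at (240,185), above the open end. The lid's near edge is clear of it. I correct a few mm and lower.

send_rows([
  {"travel": [-0.0015, -0.003, 0], "spin": 0},
  {"travel": [-0.001, -0.0025, 0], "spin": 0},
  {"travel": [0, 0, 0.004], "spin": 0},
  {"travel": [0, 0, 0.005], "spin": 0},
  {"travel": [0, 0, 0], "spin": 0},
])

```text
time_s: 15.55
tcp_pos: [0.5652, 0.0247, 0.1487]
eef_rot: [-178.2, 1.2, -87.9]
contact_force: [-0.5, -0.0, -2.0]
gripper_width: 0.0541
```

send_rows([
  {"travel": [0, 0, 0.004], "spin": 0},
  {"travel": [0, 0, 0.005], "spin": 0},
  {"travel": [0, 0, 0.005], "spin": 0},
  {"travel": [0, 0, 0.005], "spin": 0},
  {"travel": [0, 0, 0], "spin": 0},
])

```text
time_s: 15.97
tcp_pos: [0.5652, 0.0253, 0.1268]
eef_rot: [-178.3, 1.2, -87.9]
contact_force: [-0.1, -0.1, -1.0]
gripper_width: 0.0538
```

send_rows([
  {"travel": [0.0005, 0, 0.005], "spin": 0},
  {"travel": [0.0005, 0, 0.006], "spin": 0},
  {"travel": [0.0005, 0, 0.006], "spin": 0},
  {"travel": [0.0005, 0, 0.006], "spin": 0},
  {"travel": [0.0005, 0, 0.003], "spin": 0},
])

```text
time_s: 16.38
tcp_pos: [0.5663, 0.0231, 0.0984]
eef_rot: [-178.3, 1.2, -87.9]
contact_force: [-0.5, -0.2, -1.0]
gripper_width: 0.0537
```

send_rows([
  {"travel": [0, 0, 0.004], "spin": 0},
  {"travel": [0, 0, 0.006], "spin": 0},
  {"travel": [0, 0, 0.006], "spin": 0},
  {"travel": [0, 0, 0.004], "spin": 0},
  {"travel": [0, 0, 0], "spin": 0},
])

```text
time_s: 16.8
tcp_pos: [0.5666, 0.0232, 0.0752]
eef_rot: [-178.4, 1.2, -87.9]
contact_force: [0.4, -0.6, -1.9]
gripper_width: 0.0542
```

send_rows([
  {"travel": [0, 0, 0.003], "spin": 0},
  {"travel": [0, 0, 0.003], "spin": 0},
  {"travel": [0, 0, 0.003], "spin": 0},
  {"travel": [0, 0, 0.003], "spin": 0},
  {"travel": [0, 0, 0.001], "spin": 0},
])

```text
time_s: 17.22
tcp_pos: [0.5675, 0.0237, 0.0613]
eef_rot: [-178.3, 1.2, -87.9]
contact_force: [-1.0, 0.6, -0.7]
gripper_width: 0.0536
```

send_rows([
  {"travel": [0, 0, 0.001], "spin": 0},
  {"travel": [0, 0, 0.001], "spin": 0},
  {"travel": [0, 0, 0.001], "spin": 0},
])

```text
time_s: 17.47
tcp_pos: [0.5677, 0.0238, 0.0581]
eef_rot: [-178.3, 1.2, -87.9]
contact_force: [-0.4, 1.0, -1.3]
gripper_width: 0.0538
```

send_rows([
  {"travel": [0, 0, 0.001], "spin": 0},
  {"travel": [0, 0, 0.001], "spin": 0},
])

```text
time_s: 17.63
tcp_pos: [0.5679, 0.0239, 0.0561]
eef_rot: [-178.3, 1.2, -87.9]
contact_force: [0.2, 0.4, -2.1]
gripper_width: 0.054
```

send_rows([
  {"travel": [0, 0, 0.001], "spin": 0},
  {"travel": [0, 0, 0.001], "spin": 0},
])

```text
time_s: 17.8
tcp_pos: [0.5681, 0.0236, 0.0552]
eef_rot: [-178.3, 1.1, -87.8]
contact_force: [-7.2, -0.2, 14.5]
gripper_width: 0.0538
```

send_rows([
  {"travel": [0, 0, 0.001], "spin": 0},
  {"travel": [0, 0, 0], "spin": 0},
])

```text
time_s: 17.97
tcp_pos: [0.568, 0.0234, 0.0557]
eef_rot: [-178.2, 1.1, -87.8]
contact_force: [0.3, 0.3, -1.5]
gripper_width: 0.0541
```

send_rows([
  {"travel": [0, 0, 0], "spin": 0},
  {"travel": [0, 0, 0], "spin": 0},
  {"travel": [0, 0, 0], "spin": 0},
  {"travel": [0, 0, 0], "spin": 0},
  {"travel": [0, 0, 0], "spin": 0},
], gripper=0.43)

```text
time_s: 18.38
tcp_pos: [0.569, 0.0237, 0.0563]
eef_rot: [-178.1, 1.1, -87.8]
contact_force: [-1.3, 0.2, 0.6]
gripper_width: 0.0625
```

send_rows([
  {"travel": [0, 0, -0.002], "spin": 0},
  {"travel": [0, 0, -0.004], "spin": 0},
  {"travel": [0, 0, -0.006], "spin": 0},
  {"travel": [0, 0, -0.008], "spin": 0},
  {"travel": [0, 0, -0.01], "spin": 0},
])

```text
time_s: 18.8
tcp_pos: [0.5668, 0.0226, 0.0865]
eef_rot: [-178.3, 1.1, -87.8]
contact_force: [0.1, 0.0, 0.1]
gripper_width: 0.0626
```

send_rows([
  {"travel": [0, 0, -0.012], "spin": 0},
  {"travel": [0, 0, -0.012], "spin": 0},
  {"travel": [0, 0, -0.012], "spin": 0},
  {"travel": [0, 0, -0.012], "spin": 0},
  {"travel": [0, 0, -0.012], "spin": 0},
])

```text
time_s: 19.22
tcp_pos: [0.5651, 0.0213, 0.1542]
eef_rot: [-178.2, 1.1, -87.8]
contact_force: [-0.6, 0.9, 0.4]
gripper_width: 0.0628
```

send_rows([
  {"travel": [0, 0, -0.01], "spin": 0},
  {"travel": [0, 0, -0.01], "spin": 0},
  {"travel": [0, 0, -0.004], "spin": 0},
  {"travel": [0, 0, 0], "spin": 0},
  {"travel": [0, 0, 0], "spin": 0},
], gripper=1)

```text
time_s: 19.63
tcp_pos: [0.5661, 0.021, 0.188]
eef_rot: [-177.6, 1.2, -87.8]
contact_force: [0.3, -1.4, 0.2]
gripper_width: 0.0863
```

```bash
python3 - <<'E'
from h import *; from fit import *
s=r.get_state(); print(s['tcp_pos'],s['eef_rot'])
im,P,(R,o)=cloud('wrist','wrist3.png'); t,w,rd=masks(im)
print('red',rect(im,P,.07,.1,rd,(.5,.65,-.05,.1)))
print('lid',rect(im,P,.095,.115,t,B))
print('rim',rect(im,P,.082,.098,w,B))
for q in r.pinpoint('wrist','jar_red')[:2]: print(q['conf'],(R@q['at']+o).round(4))
E
```

```text
[0.56608565 0.02098294 0.1879902 ] [-177.60239959    1.24570689  -87.76128975]
red (4980, array([566.7,  22.9]), array([52.9, 52.7]), 78.25, np.float64(0.0842))
lid (43292, array([576.6, -65.3]), array([139.9,  90.9]), 2.64, np.float64(0.1051))
rim (8309, array([568.6, -18.8]), array([140.4, 186.1]), 2.51, np.float64(0.0906))
0.86 [0.5642 0.0225 0.0071]
0.54 [0.4568 0.2067 0.0023]
```

View pics/wrist3.png

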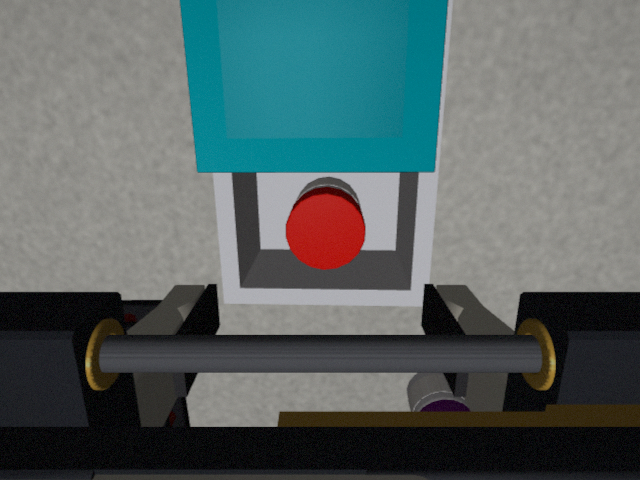

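The wrist picture shows the jar upright and free on the floor at (326,230). Its cap is at z 0.084, which is 12 mm plus 72 mm. The lid's edge is at row 170. Now over the lid to its far side.

send_rows([
  {"travel": [0.01, 0, 0], "spin": 0},
  {"travel": [0.018, -0.0006, 0], "spin": 0},
  {"travel": [0.018, -0.0006, 0], "spin": 0},
  {"travel": [0.018, -0.0006, 0], "spin": 0},
  {"travel": [0.018, -0.0006, 0], "spin": 0},
])

```text
time_s: 20.15
tcp_pos: [0.57, -0.0625, 0.1821]
eef_rot: [-178.0, 1.2, -87.5]
contact_force: [0.3, 0.1, -0.6]
gripper_width: 0.0876
```

send_rows([
  {"travel": [0.018, -0.0006, 0], "spin": 0},
  {"travel": [0.018, -0.0006, 0], "spin": 0},
  {"travel": [0.018, -0.0006, 0], "spin": 0},
  {"travel": [0.018, -0.0006, 0], "spin": 0},
  {"travel": [0.018, -0.0006, 0], "spin": 0},
])

```text
time_s: 20.57
tcp_pos: [0.5743, -0.1591, 0.1757]
eef_rot: [-178.4, 1.2, -87.5]
contact_force: [0.2, -0.6, -0.2]
gripper_width: 0.0877
```

send_rows([
  {"travel": [0.018, -0.0006, 0], "spin": 0},
  {"travel": [0.018, -0.0006, 0], "spin": 0},
  {"travel": [0.018, -0.0006, 0], "spin": 0},
  {"travel": [0.018, -0.0006, 0], "spin": 0},
  {"travel": [0.018, -0.0006, 0], "spin": 0},
])

```text
time_s: 20.98
tcp_pos: [0.5781, -0.2559, 0.1687]
eef_rot: [-178.9, 1.3, -87.5]
contact_force: [0.6, 0.8, -0.1]
gripper_width: 0.0872
```

send_rows([
  {"travel": [0.018, -0.0006, 0], "spin": 0},
  {"travel": [0.012, -0.0006, 0], "spin": 0},
  {"travel": [0.008, 0, 0], "spin": 0},
  {"travel": [0, 0, 0], "spin": 0},
  {"travel": [0, 0, 0], "spin": 0},
])

```text
time_s: 21.4
tcp_pos: [0.578, -0.3003, 0.1627]
eef_rot: [-179.4, 1.4, -87.8]
contact_force: [0.2, 0.8, 0.2]
gripper_width: 0.0877
```

send_rows([
  {"travel": [0.002, -0.0015, 0.005], "spin": 0},
  {"travel": [0.002, -0.0015, 0.007], "spin": 0},
  {"travel": [0.002, -0.0015, 0.007], "spin": 0},
  {"travel": [0.002, -0.0015, 0.007], "spin": 0},
  {"travel": [0.002, -0.0015, 0.007], "spin": 0},
])

```text
time_s: 21.82
tcp_pos: [0.5877, -0.307, 0.1284]
eef_rot: [-179.2, 1.4, -87.6]
contact_force: [0.2, -0.3, -0.4]
gripper_width: 0.0874
```

send_rows([
  {"travel": [0, 0, 0.007], "spin": 0},
  {"travel": [0, 0, 0.007], "spin": 0},
  {"travel": [0, 0, 0.007], "spin": 0},
  {"travel": [0, 0, 0.007], "spin": 0},
  {"travel": [0, 0, 0.004], "spin": 0},
])

```text
time_s: 22.23
tcp_pos: [0.5878, -0.3053, 0.0907]
eef_rot: [-179.4, 1.4, -87.6]
contact_force: [-0.8, 0.3, 0.6]
gripper_width: 0.0873
```

send_rows([
  {"travel": [0, 0, 0], "spin": 0},
  {"travel": [0, 0, 0], "spin": 0},
])

```text
time_s: 22.4
tcp_pos: [0.587, -0.305, 0.0891]
eef_rot: [-179.5, 1.5, -87.6]
contact_force: [-1.1, -0.4, -0.3]
gripper_width: 0.0879
```

send_rows([
  {"travel": [0, 0, 0.004], "spin": 0},
  {"travel": [0, 0, 0.004], "spin": 0},
  {"travel": [0, 0, 0], "spin": 0},
  {"travel": [-0.004, 0, 0], "spin": 0},
  {"travel": [-0.005, 0, 0], "spin": 0},
])

```text
time_s: 22.82
tcp_pos: [0.5873, -0.2963, 0.0815]
eef_rot: [-179.4, 1.4, -87.6]
contact_force: [-0.4, 0.4, -1.1]
gripper_width: 0.0878
```

send_rows([
  {"travel": [-0.005, 0, 0], "spin": 0},
  {"travel": [-0.005, 0, 0], "spin": 0},
  {"travel": [-0.005, 0, 0], "spin": 0},
  {"travel": [-0.005, 0, 0], "spin": 0},
  {"travel": [-0.005, 0, 0], "spin": 0},
])

```text
time_s: 23.23
tcp_pos: [0.5863, -0.2687, 0.0831]
eef_rot: [-179.3, 1.4, -87.6]
contact_force: [-0.6, -1.5, -2.3]
gripper_width: 0.088
```

send_rows([
  {"travel": [-0.005, 0, 0.0004], "spin": 0},
  {"travel": [-0.005, 0, 0.0004], "spin": 0},
  {"travel": [-0.005, 0, 0.0004], "spin": 0},
  {"travel": [-0.005, 0, 0.0004], "spin": 0},
  {"travel": [-0.005, 0, 0.0004], "spin": 0},
])

```text
time_s: 23.65
tcp_pos: [0.586, -0.2419, 0.083]
eef_rot: [-179.2, 1.3, -87.5]
contact_force: [-0.1, -3.0, 1.4]
gripper_width: 0.088
```

send_rows([
  {"travel": [-0.005, 0, 0.0004], "spin": 0},
  {"travel": [-0.005, 0, 0.0004], "spin": 0},
  {"travel": [-0.005, 0, 0.0004], "spin": 0},
  {"travel": [-0.003, 0, 0], "spin": 0},
  {"travel": [0, 0, 0], "spin": 0},
])

```text
time_s: 24.07
tcp_pos: [0.5858, -0.2214, 0.0829]
eef_rot: [-179.1, 1.2, -87.5]
contact_force: [0.3, -2.6, 1.5]
gripper_width: 0.0881
```

```bash
python3 - <<'E'
from h import *; from fit import *
s=r.get_state(); print(s['tcp_pos'],s['eef_rot'],s['contact_force'])
for n in ['top','side']:
    im,P,(R,o)=cloud(n,n+'4.png'); t,w,rd=masks(im)
    print('lid',rect(im,P,.095,.112,t,B)); print('rim',rect(im,P,.082,.098,w,B))
    for q in r.pinpoint(n,'lid')[:1]: print(q['conf'],(R@q['at']+o).round(4))
E
```

```text
[ 0.5857889  -0.22140895  0.082867  ] [-179.12809817    1.2194181   -87.50598765] [ 0.25410957 -2.63167706  1.48970247]
lid (3464, array([575.1,  -3.3]), array([141.5,  87. ]), 0.26, np.float64(0.1055))
rim (921, array([566.4,  18.9]), array([140.6, 107.4]), 2.55, np.float64(0.0911))
lid (4391, array([580.6, -87.6]), array([140.1, 262.1]), 2.45, np.float64(0.1041))
rim (768, array([571. , -49.1]), array([140. , 250.8]), 2.5, np.float64(0.09))
0.92 [ 0.5804 -0.0846  0.0892]
```

send_rows([
  {"travel": [-0.005, 0, 0.0003], "spin": 0},
  {"travel": [-0.005, 0, 0.0003], "spin": 0},
  {"travel": [-0.005, 0, 0.0003], "spin": 0},
  {"travel": [-0.005, 0, 0.0003], "spin": 0},
  {"travel": [-0.003, 0, 0], "spin": 0},
])

```text
time_s: 24.68
tcp_pos: [0.5851, -0.1991, 0.0824]
eef_rot: [-179.1, 1.1, -87.6]
contact_force: [0.3, -2.6, 0.1]
gripper_width: 0.0873
```

send_rows([
  {"travel": [-0.002, 0, 0], "spin": 0},
  {"travel": [-0.0015, 0, 0], "spin": 0},
  {"travel": [0, 0, 0], "spin": 0},
])

```text
time_s: 24.93
tcp_pos: [0.5848, -0.1939, 0.0824]
eef_rot: [-179.1, 1.2, -87.6]
contact_force: [-0.4, -3.3, 1.1]
gripper_width: 0.0878
```

send_rows([
  {"travel": [-0.0015, 0, 0], "spin": 0},
  {"travel": [-0.0015, 0, 0], "spin": 0},
  {"travel": [-0.0015, 0, 0], "spin": 0},
])

```text
time_s: 25.18
tcp_pos: [0.5845, -0.1893, 0.0824]
eef_rot: [-179.1, 1.2, -87.6]
contact_force: [-0.3, -2.9, 0.5]
gripper_width: 0.0877
```

send_rows([
  {"travel": [-0.001, 0, 0], "spin": 0},
  {"travel": [-0.001, 0, 0], "spin": 0},
])

```text
time_s: 25.35
tcp_pos: [0.5845, -0.1879, 0.0825]
eef_rot: [-179.1, 1.1, -87.5]
contact_force: [2.0, -11.7, -2.1]
gripper_width: 0.0878
```

send_rows([
  {"travel": [-0.001, 0, 0], "spin": 0},
])

```text
time_s: 25.43
tcp_pos: [0.5845, -0.1879, 0.0824]
eef_rot: [-179.1, 1.0, -87.5]
contact_force: [1.1, -10.9, -1.4]
gripper_width: 0.0875
```

send_rows([
  {"travel": [-0.001, 0, 0], "spin": 0},
])

```text
time_s: 25.52
tcp_pos: [0.5845, -0.188, 0.0824]
eef_rot: [-179.1, 0.9, -87.5]
contact_force: [1.3, -8.2, -1.5]
gripper_width: 0.0878
```

The fingers have met the carrier's end wall, at about 11 N, so the lid is flush in y. I back off, rise and turn 90° for the side push.

send_rows([
  {"travel": [0.004, 0, 0], "spin": 0},
  {"travel": [0.008, 0, 0], "spin": 0},
  {"travel": [0.008, 0, 0], "spin": 0},
  {"travel": [0, 0, -0.005], "spin": 0},
  {"travel": [0, 0, -0.01], "spin": 0},
])

```text
time_s: 25.93
tcp_pos: [0.5828, -0.2085, 0.0945]
eef_rot: [-179.5, 1.1, -87.6]
contact_force: [-0.4, -0.0, 0.2]
gripper_width: 0.0874
```

send_rows([
  {"travel": [0, 0, -0.012], "spin": 0},
  {"travel": [0, 0, -0.012], "spin": 0},
  {"travel": [0, 0, -0.012], "spin": 0},
  {"travel": [0, 0, -0.012], "spin": 0},
  {"travel": [0, 0, -0.008], "spin": 0},
])

```text
time_s: 26.35
tcp_pos: [0.582, -0.2098, 0.1563]
eef_rot: [-179.5, 1.2, -87.6]
contact_force: [0.6, -0.9, 0.2]
gripper_width: 0.0876
```

send_rows([
  {"travel": [0, 0, -0.005], "spin": -6.9},
  {"travel": [0, 0, 0], "spin": -6.9},
  {"travel": [0, 0, 0], "spin": -6.9},
  {"travel": [0, 0, 0], "spin": -6.9},
  {"travel": [0, 0, 0], "spin": -6.9},
])

```text
time_s: 26.77
tcp_pos: [0.5837, -0.2097, 0.1687]
eef_rot: [-178.5, 0.4, -52.1]
contact_force: [0.4, 0.2, -0.5]
gripper_width: 0.0878
```

send_rows([
  {"travel": [0, 0, 0], "spin": -6.9},
  {"travel": [0, 0, 0], "spin": -6.9},
  {"travel": [0, 0, 0], "spin": -6.9},
  {"travel": [0, 0, 0], "spin": -6.9},
  {"travel": [0, 0, 0], "spin": -6.9},
])

```text
time_s: 27.18
tcp_pos: [0.5838, -0.2089, 0.1723]
eef_rot: [-178.5, -0.7, -16.3]
contact_force: [0.2, -0.2, 0.4]
gripper_width: 0.0875
```

send_rows([
  {"travel": [0, 0, 0], "spin": -6.9},
  {"travel": [0, 0, 0], "spin": -6.9},
  {"travel": [0, 0, 0], "spin": -6.9},
  {"travel": [0, 0, 0], "spin": 0},
])

```text
time_s: 27.52
tcp_pos: [0.5838, -0.2083, 0.1749]
eef_rot: [-178.8, -1.3, 5.5]
contact_force: [0.4, 0.2, -0.4]
gripper_width: 0.0877
```

```bash
python3 - <<'E'
from h import *; from fit import *
s=r.get_state(); print(s['tcp_pos'],s['eef_rot'],s['contact_force'],s['joints'])
for n in ['top','side']:
    im,P,(R,o)=cloud(n,n+'5.png'); t,w,rd=masks(im)
    print('lid',rect(im,P,.095,.112,t,B)); print('rim',rect(im,P,.082,.096,w,B))
    for q in r.pinpoint(n,'lid')[:1]: print(q['conf'],(R@q['at']+o).round(4))
E
```

```text
[ 0.58378726 -0.2083264   0.17489724] [-178.83376785   -1.26896511    5.49917219] [ 0.43695723  0.16532292 -0.44061803] [ -2.472136    17.14846112 -10.67534699  -1.52044681 -61.08974683
  98.70668068]
lid (4717, array([575.1,   9.9]), array([140.3, 125.1]), 2.37, np.float64(0.1056))
rim (313, array([500.4,  19.1]), array([ 8.7, 99.6]), 2.42, np.float64(0.0909))
0.97 [ 0.5745 -0.0551  0.0935]
lid (4755, array([579.3, -50.2]), array([139.8, 256. ]), 2.41, np.float64(0.1041))
rim (365, array([505.2, -53.1]), array([  8.8, 247.2]), 2.36, np.float64(0.0901))
0.98 [ 0.5799 -0.0523  0.09  ]
```

send_rows([
  {"travel": [0.005, -0.008, 0], "spin": 3},
  {"travel": [0.01, -0.0155, 0], "spin": 0},
  {"travel": [0.01, -0.0155, 0], "spin": 0},
  {"travel": [0.01, -0.0155, 0], "spin": 0},
  {"travel": [0.01, -0.0155, 0], "spin": 0},
])

```text
time_s: 28.13
tcp_pos: [0.6258, -0.1377, 0.1775]
eef_rot: [-178.7, -1.1, 0.6]
contact_force: [0.6, 0.1, -0.0]
gripper_width: 0.0876
```

send_rows([
  {"travel": [0.01, -0.0155, 0], "spin": 0},
  {"travel": [0.01, -0.0155, 0], "spin": 0},
  {"travel": [0.01, -0.0155, 0], "spin": 0},
  {"travel": [0.01, -0.0155, 0], "spin": 0},
  {"travel": [0.006, -0.009, 0], "spin": 0},
])

```text
time_s: 28.55
tcp_pos: [0.6736, -0.0617, 0.1801]
eef_rot: [-178.7, -1.1, -0.2]
contact_force: [-0.2, 0.3, 0.5]
gripper_width: 0.088
```

send_rows([
  {"travel": [0, 0, 0], "spin": 0},
  {"travel": [0, 0, 0], "spin": 0},
])

```text
time_s: 28.72
tcp_pos: [0.6745, -0.0598, 0.1796]
eef_rot: [-178.7, -1.0, -0.3]
contact_force: [-1.0, -0.4, -0.1]
gripper_width: 0.0875
```

send_rows([
  {"travel": [0.004, -0.004, 0], "spin": -2.5},
  {"travel": [0.003, -0.004, 0.005], "spin": 0},
  {"travel": [0, 0, 0.008], "spin": 0},
  {"travel": [0, 0, 0.008], "spin": 0},
  {"travel": [0, 0, 0.008], "spin": 0},
])

```text
time_s: 29.13
tcp_pos: [0.6812, -0.0532, 0.1502]
eef_rot: [-178.7, -1.2, 1.9]
contact_force: [0.6, -0.4, 0.4]
gripper_width: 0.0878
```

send_rows([
  {"travel": [0, 0, 0.008], "spin": 0},
  {"travel": [0, 0, 0.008], "spin": 0},
  {"travel": [0, 0, 0.008], "spin": 0},
  {"travel": [0, 0, 0.004], "spin": 0},
  {"travel": [0, 0, 0], "spin": 0},
])

```text
time_s: 29.55
tcp_pos: [0.6789, -0.054, 0.1149]
eef_rot: [-178.7, -0.8, 1.6]
contact_force: [-0.2, -0.4, -0.1]
gripper_width: 0.0878
```

send_rows([
  {"travel": [0, 0, 0.005], "spin": -0.8},
  {"travel": [0, 0, 0.007], "spin": 0},
  {"travel": [0, 0, 0.007], "spin": 0},
  {"travel": [0, 0, 0.007], "spin": 0},
  {"travel": [0, 0, 0.004], "spin": 0},
])

```text
time_s: 29.97
tcp_pos: [0.6803, -0.0533, 0.0835]
eef_rot: [-178.8, -1.0, 2.5]
contact_force: [-0.8, -0.3, -0.6]
gripper_width: 0.0879
```

send_rows([
  {"travel": [0, 0, 0], "spin": 0},
  {"travel": [0, 0, 0], "spin": 0},
  {"travel": [-0.003, 0, 0], "spin": 0},
  {"travel": [-0.003, 0, 0], "spin": 0},
  {"travel": [-0.003, 0, 0], "spin": 0},
])

```text
time_s: 30.38
tcp_pos: [0.6707, -0.0536, 0.0819]
eef_rot: [-178.8, -0.9, 2.5]
contact_force: [0.5, 0.3, 0.3]
gripper_width: 0.0875
```

send_rows([
  {"travel": [-0.003, 0, 0], "spin": 0},
  {"travel": [-0.003, 0, 0], "spin": 0},
  {"travel": [-0.002, 0, 0], "spin": 0},
  {"travel": [-0.002, 0, 0], "spin": 0},
])

```text
time_s: 30.72
tcp_pos: [0.6598, -0.0541, 0.083]
eef_rot: [-178.8, -1.0, 2.5]
contact_force: [2.1, -0.4, -0.9]
gripper_width: 0.0874
```

send_rows([
  {"travel": [-0.0015, 0, 0], "spin": 0},
  {"travel": [-0.0015, 0, 0], "spin": 0},
])

```text
time_s: 30.88
tcp_pos: [0.6572, -0.0541, 0.0834]
eef_rot: [-178.8, -1.1, 2.6]
contact_force: [0.6, 0.6, -1.5]
gripper_width: 0.0873
```

send_rows([
  {"travel": [-0.001, 0, 0], "spin": 0},
  {"travel": [-0.001, 0, 0], "spin": 0},
])

```text
time_s: 31.05
tcp_pos: [0.6554, -0.0541, 0.0836]
eef_rot: [-178.7, -1.2, 2.6]
contact_force: [1.7, 0.0, -1.0]
gripper_width: 0.0876
```

send_rows([
  {"travel": [-0.001, 0, 0], "spin": 0},
  {"travel": [-0.001, 0, 0], "spin": 0},
])

```text
time_s: 31.22
tcp_pos: [0.6536, -0.0541, 0.0836]
eef_rot: [-178.8, -1.2, 2.6]
contact_force: [1.6, -0.4, -0.6]
gripper_width: 0.0876
```

send_rows([
  {"travel": [-0.001, 0, 0], "spin": 0},
])

```text
time_s: 31.3
tcp_pos: [0.6527, -0.0541, 0.0836]
eef_rot: [-178.8, -1.3, 2.6]
contact_force: [2.1, 0.5, -0.4]
gripper_width: 0.088
```

send_rows([
  {"travel": [-0.001, 0, 0], "spin": 0},
])

```text
time_s: 31.38
tcp_pos: [0.6522, -0.0541, 0.0837]
eef_rot: [-178.8, -1.3, 2.6]
contact_force: [5.2, 0.2, -3.4]
gripper_width: 0.0875
```

send_rows([
  {"travel": [-0.001, 0, 0], "spin": 0},
])

```text
time_s: 31.47
tcp_pos: [0.6521, -0.0542, 0.0838]
eef_rot: [-178.8, -1.4, 2.6]
contact_force: [5.8, -0.1, -4.8]
gripper_width: 0.0876
```

Wall contact, so the lid is flush in x too. I back off, rise, clear to the side and check.

send_rows([
  {"travel": [0.004, 0, 0], "spin": 0},
  {"travel": [0.008, 0, 0], "spin": 0},
  {"travel": [0.008, 0, 0], "spin": 0},
  {"travel": [0, 0, -0.005], "spin": 0},
  {"travel": [0, 0, -0.01], "spin": 0},
])

```text
time_s: 31.88
tcp_pos: [0.6705, -0.0539, 0.0975]
eef_rot: [-178.8, -1.0, 2.6]
contact_force: [0.2, -0.5, 0.2]
gripper_width: 0.0878
```

send_rows([
  {"travel": [0, 0, -0.012], "spin": 0},
  {"travel": [0, 0, -0.015], "spin": 0},
  {"travel": [0, 0, -0.015], "spin": 0},
  {"travel": [0, 0, -0.015], "spin": 0},
  {"travel": [0, 0, -0.015], "spin": 0},
])

```text
time_s: 32.3
tcp_pos: [0.6677, -0.056, 0.1735]
eef_rot: [-178.8, -0.6, 2.5]
contact_force: [-0.9, 0.5, 0.2]
gripper_width: 0.0877
```

send_rows([
  {"travel": [0, 0.01, -0.015], "spin": 0},
  {"travel": [0, 0.02, -0.01], "spin": 0},
  {"travel": [0, 0.025, -0.005], "spin": 0},
  {"travel": [0, 0.025, 0], "spin": 0},
  {"travel": [0, 0.025, 0], "spin": 0},
])

```text
time_s: 32.72
tcp_pos: [0.6739, -0.1604, 0.2142]
eef_rot: [-178.8, -1.2, 3.0]
contact_force: [0.6, -0.1, -0.2]
gripper_width: 0.0873
```

send_rows([
  {"travel": [0, 0.025, 0], "spin": 0},
  {"travel": [0, 0.025, 0], "spin": 0},
  {"travel": [0, 0.025, 0], "spin": 0},
  {"travel": [0, 0.025, 0], "spin": 0},
  {"travel": [0, 0.025, 0], "spin": 0},
])

```text
time_s: 33.13
tcp_pos: [0.6795, -0.2912, 0.2185]
eef_rot: [-178.9, -1.4, 3.0]
contact_force: [0.1, -0.2, -0.0]
gripper_width: 0.0876
```

send_rows([
  {"travel": [0, 0.02, 0], "spin": 0},
  {"travel": [0, 0.01, 0], "spin": 0},
  {"travel": [0, 0, 0], "spin": 0},
  {"travel": [0, 0, 0], "spin": 0},
  {"travel": [0, 0, 0], "spin": 0},
])

```text
time_s: 33.55
tcp_pos: [0.679, -0.3275, 0.2204]
eef_rot: [-178.9, -1.4, 2.7]
contact_force: [0.4, 1.1, 0.5]
gripper_width: 0.0876
```

```bash
python3 - <<'E'
from h import *; from fit import *
s=r.get_state(); print(s['tcp_pos'],s['eef_rot'],s['contact_force'])
for n in ['top','side']:
    im,P,(R,o)=cloud(n,n+'6.png'); t,w,rd=masks(im)
    print('lid',rect(im,P,.098,.112,t,B)); print('rim',rect(im,P,.082,.094,w,B))
    for k in ['lid','carrier','jar_purple','jar_grey','rack_grey']:
      for q in r.pinpoint(n,k)[:1]: print(k,round(q['conf'],2),(R@q['at']+o).round(4))
a=cv2.imread('pics/top6.png')[150:350,200:560];b=cv2.imread('pics/side6.png')[110:370,150:420]
cv2.imwrite('pics/c6.png',cv2.hconcat([cv2.resize(a,(450,250)),cv2.resize(b,(260,250))]))
E
```

```text
[ 0.67902924 -0.3275276   0.22042421] [-178.87440037   -1.38629017    2.70800003] [0.35382465 1.10319913 0.48757657]
lid (10267, array([568.9, -52.6]), array([140.5, 249.6]), 2.51, np.float64(0.1056))
rim None
lid 0.72 [ 0.5699 -0.0555  0.0934]
jar_purple 0.9 [ 4.603e-01  2.038e-01 -4.000e-04]
jar_grey 0.75 [0.5828 0.2711 0.0009]
rack_grey 0.68 [0.7512 0.2017 0.0012]
lid (4699, array([570.6, -50.4]), array([140.1, 253.6]), 2.63, np.float64(0.1043))
rim None
lid 0.85 [ 0.5713 -0.0528  0.0907]
carrier 0.82 [ 5.725e-01 -5.180e-02  3.000e-04]
jar_purple 0.7 [0.4578 0.2034 0.002 ]
jar_grey 0.71 [0.584  0.2751 0.0029]
rack_grey 0.85 [0.7588 0.2113 0.0057]
```

View pics/c6.png

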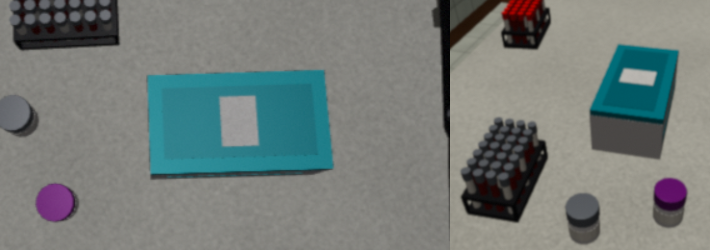

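The lid now covers the carrier completely, at (240,122) in the left crop, with no rim showing. The bystanders stand where they were. Same-camera fits put the lid within about 1 mm and 0.2° of the carrier, so I hand in.

```bash
python3 -c "
from plant import r
print(r.close_job())"
```

```text
the job is handed in; nothing more can be done
None
```

The job is done and handed in at about 34 s of the 64 s allowed. The red-capped jar stands in the carrier, and the lid covers it flush.

**What I did:** I gripped the jar by its cap and lowered it through the open end until it touched the floor, with the wrist force peaking at about 15 N. I then released it. I pushed the lid with both open fingers along y, then along x, each time until the fingers met the carrier wall (about 12 N and 6 N).

**Last checks:**
- **Jar:** after release it stood upright at about x 0, y +74 mm in the carrier, with its cap top 84 mm above the bench, as expected for a jar on the floor. I did not see it again once the lid was closed.
- **Lid:** comparing each camera's fit with that camera's own first fit of the carrier, the lid is within about 1 mm along both sides. Its turn differs by about 0.1° (top) and 0.2° (side), and no rim shows.
- **Bystanders:** the jars and the rack read within about 5 mm of their first positions, which is about the detector's accuracy. The robot ended clear of everything.

**What disagreed:** the tool tilted by up to about 4° during fast moves, so I slowed down. It was about 2° when I set the jar down. The carrier could only be fitted before the lid covered its rim, so the final lid comparison relies on those early fits. The finger contact with the walls agrees with it.

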